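# Find the rocking tub lid and press it home

## Task

One of the four identical tub lids in the foam-lined tray is not pushed home: press lightly near the edge of the lids with a fingertip to find the one that rocks, and then press that lid firmly in its middle until it is fully home and no longer rocks. Press the sound lids only gently, since a hard push spoils their seals, and do not pull up any lid or disturb the tape, carton and jar around the tray.

Things in the scene. Friction and masses are not known exactly. Their poses are not given: they have to be found in the camera images.
- tray: the fixed black foam-lined tray, 270 x 270 mm outside, rim 46 mm high, foam top 40 mm above the table; origin at the centre of its underside on the table, axes along its sides, z up. Four identical round white tubs with flat round grey lids stand sunk in the foam, in two rows of two. Each lid is 84 mm across and 12 mm high, level when nothing touches it, with nothing to hold it by. The tubs are sunk to different depths, so lid heights tell nothing.
- slot_1 (a point): centre of one tub's place, -57.5 mm along the tray's x and +57.5 mm along its y from the tray's centre, 64 mm above the table. The middle of that tub's lid top lies straight above or below this point, within 5 mm of its height. Which of the four places has the loose lid differs from start to start.
- slot_2 (a point): centre of one tub's place, -57.5 mm along the tray's x and -57.5 mm along its y from the tray's centre, 64 mm above the table. The middle of that tub's lid top lies straight above or below this point, within 5 mm of its height. Which of the four places has the loose lid differs from start to start.
- slot_3 (a point): centre of one tub's place, +57.5 mm along the tray's x and +57.5 mm along its y from the tray's centre, 64 mm above the table. The middle of that tub's lid top lies straight above or below this point, within 5 mm of its height. Which of the four places has the loose lid differs from start to start.
- slot_4 (a point): centre of one tub's place, +57.5 mm along the tray's x and -57.5 mm along its y from the tray's centre, 64 mm above the table. The middle of that tub's lid top lies straight above or below this point, within 5 mm of its height. Which of the four places has the loose lid differs from start to start.
- seat (a joint): how far the loose lid (wherever it is) has been pressed down onto its push-fit stud, m: 0 at the start (standing 5 mm proud, but level), about 0.005 when fully home; negative if it is pulled up. The stud grips by friction: only a firm push near the lid's middle (about 18 N, until it bottoms on the rim) drives it down, and it stays where it is left.
- rock_x (a joint): tilt of the loose lid about one of two level axes at right angles through its centre (rad, either sign; their direction is not known), 0 at rest. While unseated it rocks in any direction: about 2 N pressed down 30 mm from its centre tips that edge some 5 mm (tilt about 0.15 in all) until it stops on the rim, and it springs back level when let go. Once home it cannot rock.
- rock_y (a joint): tilt of the loose lid about one of two level axes at right angles through its centre (rad, either sign; their direction is not known), 0 at rest. While unseated it rocks in any direction: about 2 N pressed down 30 mm from its centre tips that edge some 5 mm (tilt about 0.15 in all) until it stops on the rim, and it springs back level when let go. Once home it cannot rock.
- firm_1 (a joint): how far one of the three sound lids (its place is not told) is pressed down into its soft gasket, m: 0 at rest; it goes straight down without tilting wherever it is pressed, 1 mm for every 3 N, and springs back. Pressed 5 mm (15 N) or more, its seal is spoilt; negative if pulled up.
- firm_2 (a joint): how far one of the three sound lids (its place is not told) is pressed down into its soft gasket, m: 0 at rest; it goes straight down without tilting wherever it is pressed, 1 mm for every 3 N, and springs back. Pressed 5 mm (15 N) or more, its seal is spoilt; negative if pulled up.
- firm_3 (a joint): how far one of the three sound lids (its place is not told) is pressed down into its soft gasket, m: 0 at rest; it goes straight down without tilting wherever it is pressed, 1 mm for every 3 N, and springs back. Pressed 5 mm (15 N) or more, its seal is spoilt; negative if pulled up.
- tape: roll of packing tape lying flat, 100 mm across, 48 mm high, with a 76 mm hole; origin at the centre of its underside; a bystander, to be left alone
- carton: small closed cardboard carton, 100 x 70 x 40 mm; origin at the centre of its underside; a bystander, to be left alone
- jar: small white jar with a black cap, 60 mm across, 70 mm high; origin at the centre of its underside; a bystander, to be left alone

How it is judged:
On the way, in this order (a step that is already met when the one before it is completed fails the run):
1. the loose lid is rocked by a press near its edge, still unseated ((value of joint any of rock_x, rock_y above 0.05 rad or value of joint any of rock_x, rock_y below -0.05 rad) and value of joint seat below 0.002 m), for 0.05 s.
2. the loose lid is pressed home (value of joint seat above 0.004 m), for 0.1 s.
At the end, for the whole second after the job is handed in: The loose lid is down by at least 4 of its 5 mm and level within 0.03 rad, the three sound lids are back at rest within 1.5 mm, and tape, carton and jar are within 20 mm of where they stood (value of joint seat above 0.004 m and value of joint rock_x between -0.03 and 0.03 rad and value of joint rock_y between -0.03 and 0.03 rad and not (value of joint firm_1 above 0.0015 m or value of joint firm_1 below -0.0015 m) and not (value of joint firm_2 above 0.0015 m or value of joint firm_2 below -0.0015 m) and not (value of joint firm_3 above 0.0015 m or value of joint firm_3 below -0.0015 m) and distance of each of tape, carton, jar from where it was at the start of the episode below 0.02 m); the robot touches nothing.
It fails at once if a sound lid is pressed 5 mm or more into its gasket (about 15 N) (value of joint any of firm_1, firm_2, firm_3 above 0.005 m).
It fails at once if a lid is pulled up by more than 2 mm (value of joint any of firm_1, firm_2, firm_3, seat below -0.002 m).
It fails at once if tape, carton or jar is lifted or moved by more than 20 mm (distance of any of tape, carton, jar from where it was at the start of the episode above 0.02 m).
It also fails if it takes over 48 s, if anything falls off the work surface, if the arm or the gripper's body presses on something with over 40 N, if the wrist force passes 120 N, or if a joint passes its speed limit or range.

## Robot

A 6-joint arm with a two-finger parallel gripper is mounted at the origin on the work surface. World frame = base frame: x ahead of the robot, y to its left, z up, the work surface at z = 0. Lengths are in m, angles in rad, forces in N, time in s.
With the tool pointing down it reaches from about 0.4 to 0.825 m from the base axis. Payload 7 kg.
Tool frame: the origin (TCP) lies midway between the tips of the shut fingers; the grasp point (between the pads) lies 19 mm behind it; z points along the fingers, y is the direction in which the jaws open and shut (so a half turn about z gives the same grasp; the last joint's range is limited). The gripper opens to 88 mm and grips with 3 to 60 N. Pads are 19 mm wide; open, the fingers measure 130 mm over their backs; the gripper's body (78 mm by 193 mm) begins 47 mm behind the grasp point.
Start: joints at [1.412, 0.359, 0.012, 0, -1.224, -0.288], TCP at [0.292, 0.609, 0.227] pointing down, gripper open.
Joint ranges: [-3.07, 3.07], [-1.43, 2.12], [-1.02, 1.25], [-3.03, 1.67], [-3.05, -0], [-3.03, 3.03]. Speed limits (rad/s): [2.39, 2.39, 3.01, 3.14, 3.14, 3.14].

## Interface

Orientations are given as [roll, pitch, yaw] about the fixed x, y, z axes, in that order (R = Rz(yaw) Ry(pitch) Rx(roll)).
In Python, from station import get_state, grab_frame, camera_info, job_done gives the robot as it stands. The module is installed in compiled form; this text tells all that it offers.
- The arm moves only by the shell command python3 -m inch 'ROWS' [FORCE]. ROWS is JSON, a list that holds one entry, the list of rows, each a list of 7 numbers: the shift along the tool's x, y, z normalised to -1 to 1, where 1 is 50 cm, then the turn, a rotation vector about the tool's x, y, z normalised to -1 to 1, where 1 is 180 degrees, then the closure, from 0 (fully open) to 1 (shut). A call has 1 to 20 rows; each row shifts and turns the commanded pose from where the row before left it, along the tool's axes as they then stand; what a row does not reach is not made up. A row lasts 1/10 s, in which the tool goes at most 50 mm and 8.59 degrees, less where a joint would pass 70% of its speed; a pose out of reach is approached as far as the arm can. A call with a number of a shift or a turn outside -1 to 1 is refused whole. A call with a gripper value outside its range is refused whole. The fingers move at their own pace and stop on an object; FORCE is the grip in N (left out, the last holds). Time passes only in rows, so rows that do not move let the fingers close. It gives the time, the measured TCP pose, the force and the opening at its end, in the units of the state.
- get_state(): the state, without advancing time (a new reading comes with each control period).
- grab_frame(name): name is "side" or "top"; returns the picture (420x560x3 uint8, blue, green, red); there is no depth.
- camera_info(name): a dict with "vertical_fov" (degrees; the focal length in pixels is half the picture's height over the tangent of half this angle, whatever the lens; pixels are square), "cx", "cy" (the principal point, pixels), "R" (3x3) and "t" (3): a world point X has camera coordinates R X + t. Camera axes: x right, y down, z forward; pixel columns grow to the right and rows downward; lengths in m; the calibration is good to about 2 mm. A picture is of the moment at which its call begins. camera_info takes no time and is no camera call.
- job_done(): hands the job in, once; it reports no verdict.
The state is a dict: "t": time; "q": joint angles; "qd": joint speeds; "joint_efforts": joint torques, N m; "eef_pos": TCP position; "ee_rot": TCP orientation; "force": force on the tool from outside, world axes, zero at the start; "moment": the same for the moment, N m; "width": finger opening in m.
Only numpy, scipy, OpenCV 4.12 (cv2) and the standard library are available. Lean on these libraries where they do the work, as an engineer would, in place of code of your own. Each camera call takes 0.05 s, during which the arm holds its last target.

## Working session

There is one attempt and no reset: what is moved stays moved. The work goes in short steps, Python scripts to look and compute and a shell command to move; the robot and the scene stay as the last step left them, time stands still between calls to the robot, and variables do not carry over. Pictures are saved under pics/ and viewed, and the job is handed in when it is done.

```bash
mkdir -p pics
python3 - <<'E'
from station import *
import cv2
s=get_state();print({k:(v if not hasattr(v,'round') or isinstance(v,float) else v.round(4)) for k,v in s.items()})
for n in("side","top"):
    cv2.imwrite(f"pics/{n}0.png",grab_frame(n));print(n,camera_info(n))
E
```

```text
{'t': 0.0, 'q': array([ 1.4121e+00,  3.5940e-01,  1.1000e-02, -3.0000e-04, -1.2241e+00,
       -2.8810e-01]), 'qd': array([-0.0012, -0.0004, -0.0004, -0.0009,  0.0005, -0.0003]), 'joint_efforts': array([ 2.80000e-03, -5.82729e+01,  2.93052e+01,  6.99730e+00,
        6.90000e-03, -2.00000e-04]), 'eef_pos': array([0.2915, 0.6083, 0.2256]), 'ee_rot': array([ 3.1399e+00, -2.0000e-04, -4.4690e-01]), 'force': array([-0.2704,  0.1177, -0.7997]), 'moment': array([ 0.0074,  0.0218, -0.0023]), 'width': 0.08761867017922184}
side {'vertical_fov': 47.80721137901822, 'cx': 276.91681065487387, 'cy': 210.43568988737212, 'R': array([[ 0.89067873, -0.45452299, -0.01001202],
       [-0.28080836, -0.53268312, -0.79837044],
       [ 0.35754449,  0.71390303, -0.60208338]]), 't': array([-0.54048206,  0.25346247,  0.98960368])}
top {'vertical_fov': 52.284150025796066, 'cx': 280.0611375705164, 'cy': 208.69623622508323, 'R': array([[ 0.0223282 , -0.9993635 ,  0.02782178],
       [-0.99134833, -0.02573235, -0.1287103 ],
       [ 0.1293443 , -0.02470721, -0.99129189]]), 't': array([6.17897546e-04, 6.22361595e-01, 9.85829672e-01])}
```

View pics/side0.png

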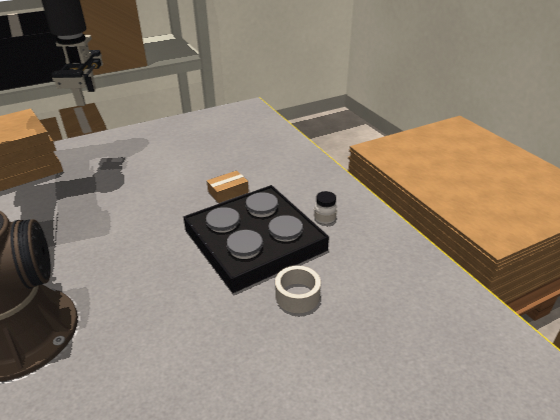

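View pics/top0.png

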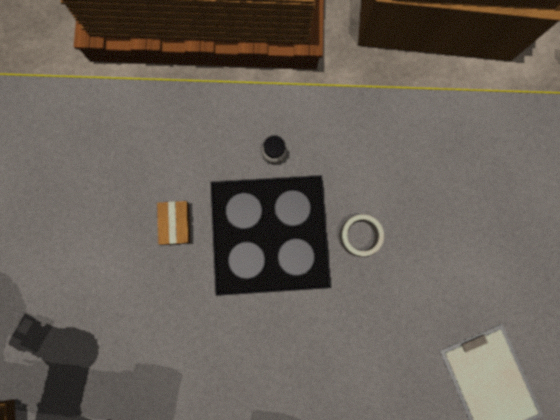

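The top view shows four grey lids at about (244,211), (293,208), (247,260) and (296,257). The carton is to the left at (173,222), the tape to the right at (363,235) and the jar above at (274,148). In the side view the lids are at about (222,219), (262,204), (245,244) and (286,228).

```bash
cat > h.py <<'E'
import numpy as np,cv2
from station import *
def ray(n,u,v):
    c=camera_info(n);f=210/np.tan(np.radians(c['vertical_fov']/2))
    R=np.array(c['R']);t=np.array(c['t'])
    d=R.T@np.array([(u-c['cx'])/f,(v-c['cy'])/f,1]);return -R.T@t,d/np.linalg.norm(d)
def plane(n,u,v,z):
    o,d=ray(n,u,v);return o+d*(z-o[2])/d[2]
def tri(a,b):
    (o1,d1),(o2,d2)=ray('top',*a),ray('side',*b)
    s=np.linalg.lstsq(np.c_[d1,-d2],o2-o1,rcond=None)[0]
    p,q=o1+s[0]*d1,o2+s[1]*d2
    return (p+q)/2,np.linalg.norm(p-q)
E
python3 - <<'E'
from h import *
seeds={'top':[(244,211),(293,208),(247,260),(296,257)],'side':[(222,217),(262,203),(245,241),(286,227)]}
P={}
for n in seeds:
    im=cv2.imread(f'pics/{n}0.png');g=cv2.cvtColor(im,cv2.COLOR_BGR2GRAY)
    P[n]=[]
    for (u,v) in seeds[n]:
        print(n,u,v,'grey',g[v,u],'down column',g[v-22:v+30:3,u])
        m=(abs(g.astype(int)-int(g[v,u]))<13).astype(np.uint8)
        k,l,st,ce=cv2.connectedComponentsWithStats(m,connectivity=4)
        i=l[v,u];c=max(cv2.findContours((l==i).astype(np.uint8),0,1)[0],key=len)
        e=cv2.fitEllipse(cv2.convexHull(c));print(e,st[i]);P[n].append(e[0])
for a,b in zip(P['top'],P['side']):
    p,r=tri(a,b);print(p.round(4),r.round(4),plane('top',*a,.064).round(4),plane('side',*b,.064).round(4), np.hypot(*p[:2]).round(3))
for nm,u,v,z in[('jar',274,148,.07),('tape',363,235,.048),('carton',173,222,.04)]:print(nm,plane('top',u,v,z).round(3))
E
```

```text
top 244 211 grey 110 down column [ 18  40 102 108 108 105 108 107 109 114 113 114 112  68  23  19  21  26]
((243.2774658203125, 210.4684295654297), (32.96122360229492, 33.26411819458008), 92.65714263916016) [227 194  34  34 872]
top 293 208 grey 104 down column [ 22  28 101 104 106 105 108 108 106 113 111 115 111  67  20  16  16  25]
((292.1448669433594, 207.65306091308594), (32.899864196777344, 33.12086486816406), 119.72215270996094) [276 192  33  33 865]
top 247 260 grey 111 down column [ 20  44 111 115 113 112 111 115 117 113 114 116 117  99  21  19  22  21]
((246.008544921875, 259.8688659667969), (33.388389587402344, 34.2511100769043), 16.300933837890625) [230 243  33  35 907]
top 296 257 grey 114 down column [ 20  52 111 108 109 113 110 109 111 113 114 117 112  87  16  16  18  21]
((295.5954895019531, 256.7109680175781), (33.05167770385742, 33.52177810668945), 145.89772033691406) [279 240  34  34 876]
side 222 217 grey 128 down column [ 67  66  71  14  85 126 127 128 127 127 127  54 109  23  40  40  40  40]
((222.1074676513672, 216.95382690429688), (18.92986297607422, 31.2614459
[... 468 characters left out ...]
 84.37171936035156) [228 230  34  23 586]
side 286 227 grey 128 down column [ 38  39  38  43 126 126 128 128 128 127 125  55  62  40  40  40  33  14]
((285.1963806152344, 225.4522247314453), (20.025068283081055, 31.659622192382812), 89.59478759765625) [270 216  32  20 511]
[0.5632 0.116  0.0361] 0.108 [0.6127 0.102  0.064 ] [0.4973 0.087  0.064 ] 0.575
[ 0.5908 -0.0009  0.1431] 0.0435 [ 0.6223 -0.012   0.064 ] [0.6137 0.1017 0.064 ] 0.591
[ 0.5236  0.0868 -0.0275] 0.0528 [0.4983 0.0919 0.064 ] [ 0.509  -0.0231  0.064 ] 0.531
[ 0.5523 -0.0415  0.1039] 0.0998 [ 0.5081 -0.0222  0.064 ] [ 0.6217 -0.0169  0.064 ] 0.554
jar [0.763 0.034 0.07 ]
tape [ 0.563 -0.182  0.048]
carton [0.584 0.269 0.04 ]
```

The top-to-side matching was permuted, so I'll re-pair by the plane positions.

Run:
```python
from h import *
T=[(243.28,210.47),(292.14,207.65),(246.01,259.87),(295.60,256.71)]
S=[(261.38,201.24),(285.20,225.45),(222.11,216.95),(244.14,240.87)]
L=[]
for a,b in zip(T,S):
    p,r=tri((a[0],a[1]),b);L.append(p);print(p.round(4),r.round(4),np.hypot(*p[:2]).round(3),plane('top',*a,p[2]).round(4))
L=np.array(L);print('spacing',[np.linalg.norm(L[i]-L[j]).round(4) for i,j in((0,1),(2,3),(0,2),(1,3))])
print('centre',L.mean(0),'angle',np.degrees(np.arctan2(*(L[0]-L[2]+L[1]-L[3])[[1,0]])))
```

```text
[0.6132 0.1019 0.064 ] 0.0011 0.622 [0.6127 0.102  0.064 ]
[ 0.6234 -0.0125  0.0601] 0.0012 0.623 [ 0.6228 -0.0122  0.0601]
[0.4986 0.092  0.06  ] 0.0006 0.507 [0.4983 0.0921 0.06  ]
[ 0.5087 -0.0224  0.0635] 0.0011 0.509 [ 0.5082 -0.0222  0.0635]
spacing [np.float64(0.1148), np.float64(0.1149), np.float64(0.115), np.float64(0.1152)]
centre [0.56096373 0.03975895 0.06189327] angle 4.919686203048652
```

Now the triangulated points are consistent: ray gaps are about 1 mm and spacings about 115 mm. Lid heights are 60 to 64 mm, as expected. I'll turn the tool square to the world and shut the jaws, then travel to above lid A's inner edge.

```bash
python3 -m inch '[[[0,0,0,0,0,-0.0356,1],[0,0,0,0,0,-0.0356,1],[0,0,0,0,0,-0.0356,1],[0,0,0,0,0,-0.0356,1]]]' 10; python3 -m inch '[[[0.048,0.084,0,0,0,0,1],[0.048,0.084,0,0,0,0,1],[0.048,0.084,0,0,0,0,1],[0.048,0.084,0,0,0,0,1],[0.048,0.084,0,0,0,0,1],[0.048,0.084,0,0,0,0,1],[0.048,0.084,0,0,0,0,1],[0.048,0.084,0,0,0,0,1],[0.048,0.084,0,0,0,0,1],[0.048,0.084,0,0,0,0,1],[0.048,0.084,0,0,0,0,1],[0.048,0.084,0,0,0,0,1],[0,0,0,0,0,0,1],[0,0,0,0,0,0,1]]]'
```

```text
t: 0.5
eef_pos: [0.2915, 0.6084, 0.226]
ee_rot: [3.141, 0.0, 0.005]
force: [0.1, -0.6, 0.3]
width: 0.0615
t: 1.9
eef_pos: [0.58, 0.1035, 0.2258]
ee_rot: [3.141, 0.001, -0.002]
force: [-0.2, 0.4, 0.3]
width: 0.0006
```

```bash
python3 -m inch '[[[0,0.008,0.09,0,0,0,1],[0,0,0.09,0,0,0,1],[0,0,0.08,0,0,0,1],[0,0,0.04,0,0,0,1],[0,0,0,0,0,0,1],[0,0,0,0,0,0,1]]]'
python3 - <<'E'
from h import *
cv2.imwrite('pics/side1.png',cv2.resize(grab_frame('side')[150:300,150:350],(800,600)))
print(get_state()['force'])
E
```

```text
t: 2.5
eef_pos: [0.58, 0.102, 0.0771]
ee_rot: [3.141, -0.0, 0.002]
force: [0.2, -0.7, 0.5]
width: 0.0007
[-0.00357778  1.17879685 -0.11145517]
```

View pics/side1.png

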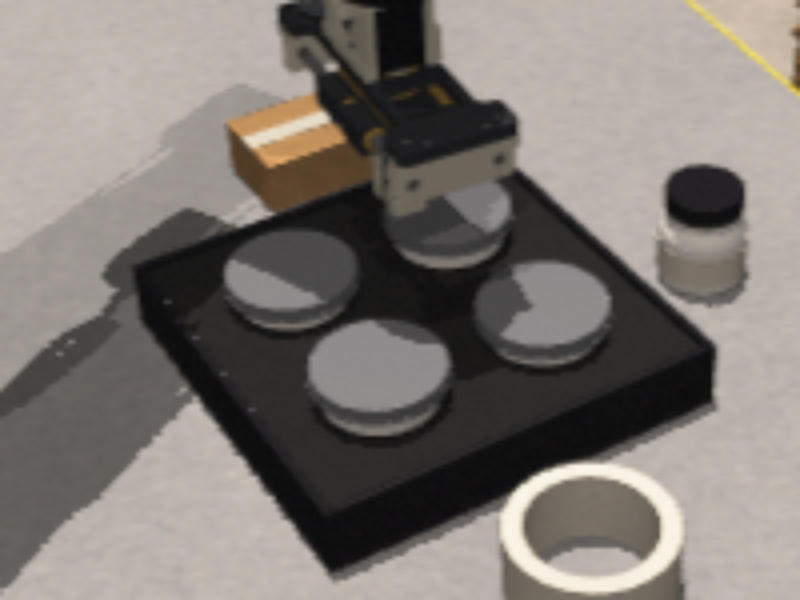

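The picture shows the shut fingertips at the inner edge of lid A, around (400,210), with the tray and its neighbours clear. Next I'll descend in small steps.

```bash
python3 -m inch '[[[0,0,0.022,0,0,0,1],[0,0,0,0,0,0,1]]]'; for i in 1; do python3 -m inch '[[[0,0,0.003,0,0,0,1],[0,0,0,0,0,0,1]]]'; python3 -m inch '[[[0,0,0.002,0,0,0,1],[0,0,0,0,0,0,1]]]'; python3 -m inch '[[[0,0,0.002,0,0,0,1],[0,0,0,0,0,0,1]]]'; done
```

```text
t: 2.75
eef_pos: [0.5799, 0.1012, 0.0655]
ee_rot: [-3.141, -0.0, 0.001]
force: [0.0, -0.2, -0.3]
width: 0.0005
t: 2.95
eef_pos: [0.5801, 0.1011, 0.0645]
ee_rot: [-3.141, -0.001, 0.001]
force: [-2.3, 1.9, 3.5]
width: 0.0003
t: 3.15
eef_pos: [0.5801, 0.1011, 0.0636]
ee_rot: [-3.141, -0.0, 0.001]
force: [-3.0, 1.1, 5.4]
width: 0.0001
t: 3.35
eef_pos: [0.5801, 0.101, 0.0628]
ee_rot: [-3.141, -0.001, 0.001]
force: [-3.4, 1.4, 8.4]
width: 0.0006
```

Lid A resists at about 3 N/mm, so it is sound. Lift and go to lid C's inner edge.

```bash
python3 -m inch '[[[0,0,-0.03,0,0,0,1],[-0.05,0.006,0,0,0,0,1],[-0.05,0.006,0,0,0,0,1],[0,0,0,0,0,0,1]]]'; python3 -m inch '[[[0,0,0.024,0,0,0,1],[0,0,0,0,0,0,1]]]'; python3 -m inch '[[[0,0,0.006,0,0,0,1],[0,0,0,0,0,0,1]]]';python3 -m inch '[[[0,0,0.002,0,0,0,1],[0,0,0,0,0,0,1]]]'
```

```text
t: 3.75
eef_pos: [0.5272, 0.0939, 0.077]
ee_rot: [3.141, 0.002, 0.0]
force: [1.4, 0.6, 0.4]
width: 0.0003
t: 3.95
eef_pos: [0.5297, 0.0946, 0.0635]
ee_rot: [3.141, 0.002, 0.0]
force: [-0.7, -0.4, 0.3]
width: 0.0004
t: 4.15
eef_pos: [0.5304, 0.0948, 0.0615]
ee_rot: [3.141, 0.0, 0.0]
force: [0.3, -0.1, 0.9]
width: 0.0008
t: 4.35
eef_pos: [0.5304, 0.0948, 0.0612]
ee_rot: [3.142, -0.0, 0.001]
force: [0.2, -1.2, 2.5]
width: 0.0008
```

```bash
python3 -m inch '[[[0,0,0.002,0,0,0,1],[0,0,0,0,0,0,1]]]'; python3 -m inch '[[[0,0,0.002,0,0,0,1],[0,0,0,0,0,0,1]]]'
```

```text
t: 4.55
eef_pos: [0.5304, 0.0949, 0.0604]
ee_rot: [-3.141, -0.001, 0.001]
force: [0.7, -1.2, 4.7]
width: 0.0007
t: 4.75
eef_pos: [0.5304, 0.0949, 0.0596]
ee_rot: [-3.141, -0.001, 0.001]
force: [0.3, -0.5, 6.3]
width: 0.0005
```

C is sound too, again about 2.5 to 3 N/mm. Next is D.

```bash
python3 -m inch '[[[0,0,-0.036,0,0,0,1],[0.007,0.076,0,0,0,0,1],[0.007,0.076,0,0,0,0,1],[0.007,0.077,0,0,0,0,1],[0,0,0,0,0,0,1]]]'; python3 -m inch '[[[0,0,0.022,0,0,0,1],[0,0,0,0,0,0,1]]]'; python3 -m inch '[[[0,0,0.004,0,0,0,1],[0,0,0,0,0,0,1]]]';python3 -m inch '[[[0,0,0.002,0,0,0,1],[0,0,0,0,0,0,1]]]'
```

```text
t: 5.25
eef_pos: [0.5397, -0.0228, 0.0765]
ee_rot: [3.141, 0.001, -0.003]
force: [-0.3, 0.7, -0.2]
width: 0.0002
t: 5.45
eef_pos: [0.5402, -0.0195, 0.0649]
ee_rot: [3.141, 0.001, 0.001]
force: [0.7, -1.8, 2.9]
width: 0.0006
t: 5.65
eef_pos: [0.5403, -0.0192, 0.064]
ee_rot: [3.141, 0.001, 0.002]
force: [-0.4, -4.2, 4.9]
width: 0.0004
t: 5.85
eef_pos: [0.5403, -0.0192, 0.0634]
ee_rot: [3.141, 0.0, 0.002]
force: [-1.0, -3.2, 6.5]
width: 0.0006
```

D is sound as well, so B should be the loose one. Press B's edge.

```bash
python3 -m inch '[[[0,0,-0.03,0,0,0,1],[0.051,-0.004,0,0,0,0,1],[0.051,-0.004,0,0,0,0,1],[0,0,0,0,0,0,1]]]'; python3 -m inch '[[[0,0,0.03,0,0,0,1],[0,0,0,0,0,0,1]]]'; python3 -m inch '[[[0,0,0.004,0,0,0,1],[0,0,0,0,0,0,1]]]';python3 -m inch '[[[0,0,0.002,0,0,0,1],[0,0,0,0,0,0,1]]]'; python3 -m inch '[[[0,0,0.002,0,0,0,1],[0,0,0,0,0,0,1]]]'
```

```text
t: 6.25
eef_pos: [0.5941, -0.0142, 0.0778]
ee_rot: [-3.141, -0.001, 0.002]
force: [-0.6, 0.2, 0.7]
width: 0.0007
t: 6.45
eef_pos: [0.5897, -0.0151, 0.0611]
ee_rot: [3.141, 0.004, 0.001]
force: [-0.5, 0.8, -0.2]
width: 0.0005
t: 6.65
eef_pos: [0.5911, -0.0153, 0.0612]
ee_rot: [3.142, 0.0, 0.001]
force: [0.3, -0.8, 0.7]
width: 0.0005
t: 6.85
eef_pos: [0.5915, -0.0155, 0.0604]
ee_rot: [-3.141, -0.0, 0.001]
force: [-0.3, -0.5, 0.3]
width: 0.0005
t: 7.05
eef_pos: [0.5914, -0.0157, 0.0592]
ee_rot: [-3.142, -0.0, 0.0]
force: [-1.1, 0.3, 1.4]
width: 0.0005
```

```bash
python3 -m inch '[[[0,0,0.002,0,0,0,1],[0,0,0,0,0,0,1]]]'; python3 -m inch '[[[0,0,0.002,0,0,0,1],[0,0,0,0,0,0,1]]]';python3 -m inch '[[[0,0,0.002,0,0,0,1],[0,0,0,0,0,0,1]]]'
```

```text
t: 7.25
eef_pos: [0.5912, -0.0157, 0.058]
ee_rot: [3.142, 0.0, 0.0]
force: [-3.0, 0.8, 2.3]
width: 0.0006
t: 7.45
eef_pos: [0.5912, -0.0157, 0.0575]
ee_rot: [3.141, 0.0, 0.001]
force: [-4.2, 1.2, 8.9]
width: 0.0006
t: 7.65
eef_pos: [0.5913, -0.0157, 0.0572]
ee_rot: [3.141, 0.0, 0.001]
force: [-7.2, 1.4, 13.7]
width: 0.0005
```

B gave about 3 mm at 2 N and then hit a hard stop, so it is rocking. Check by eye.

Run:
```python
from h import *
cv2.imwrite('pics/side2.png',cv2.resize(grab_frame('side')[150:300,150:350],(800,600),interpolation=cv2.INTER_CUBIC))
```

```text
(no output)
```

View pics/side2.png

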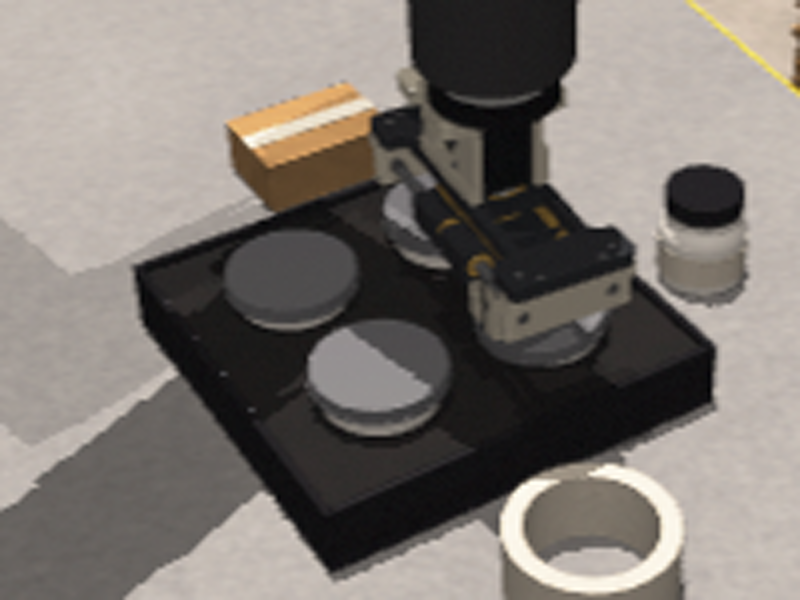

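The view shows lid B dipped at its inner edge, near (480,340), with the bystanders in place. Now to its middle.

```bash
python3 -m inch '[[[0,0,-0.03,0,0,0,1],[0.032,-0.003,0,0,0,0,1],[0.032,-0.003,0,0,0,0,1],[0,0,0,0,0,0,1],[0,0,0,0,0,0,1]]]'; python3 -m inch '[[[0,0,0.018,0,0,0,1],[0,0,0,0,0,0,1]]]'; python3 -m inch '[[[0,0,0.004,0,0,0,1],[0,0,0,0,0,0,1]]]';python3 -m inch '[[[0,0,0.004,0,0,0,1],[0,0,0,0,0,0,1]]]'
```

```text
t: 8.2
eef_pos: [0.6233, -0.0127, 0.0705]
ee_rot: [3.142, 0.001, 0.0]
force: [-0.5, -0.4, -0.2]
width: 0.0002
t: 8.4
eef_pos: [0.6233, -0.0127, 0.0615]
ee_rot: [3.141, -0.0, 0.001]
force: [-0.4, -0.8, 0.1]
width: 0.0007
t: 8.6
eef_pos: [0.6233, -0.0127, 0.0609]
ee_rot: [3.141, -0.0, 0.001]
force: [-2.3, 0.3, 8.9]
width: 0.0004
t: 8.8
eef_pos: [0.6234, -0.0127, 0.0595]
ee_rot: [3.141, -0.001, 0.001]
force: [-5.4, -0.4, 13.8]
width: 0.0004
```

```bash
python3 -m inch '[[[0,0,0.003,0,0,0,1],[0,0,0,0,0,0,1]]]'; python3 -m inch '[[[0,0,0.003,0,0,0,1],[0,0,0,0,0,0,1]]]';python3 -m inch '[[[0,0,0.003,0,0,0,1],[0,0,0,0,0,0,1]]]'
```

```text
t: 9.0
eef_pos: [0.6235, -0.0127, 0.0583]
ee_rot: [3.141, -0.001, 0.001]
force: [-4.9, 1.3, 15.9]
width: 0.0003
t: 9.2
eef_pos: [0.6234, -0.0127, 0.0569]
ee_rot: [3.141, -0.001, 0.001]
force: [-4.4, 0.7, 16.3]
width: 0.0004
t: 9.4
eef_pos: [0.6234, -0.0127, 0.0564]
ee_rot: [3.141, -0.001, 0.002]
force: [-9.2, 1.5, 24.6]
width: 0.0005
```

It slid about 4.8 mm at 16 N, and the force is now rising at the stop. One more small push, then a lift.

```bash
python3 -m inch '[[[0,0,0.002,0,0,0,1],[0,0,0,0,0,0,1],[0,0,0,0,0,0,1]]]'; python3 -m inch '[[[0,0,-0.02,0,0,0,1],[-0.032,0.003,0,0,0,0,1],[-0.032,0.003,0,0,0,0,1],[0,0,0,0,0,0,1]]]'; python3 -m inch '[[[0,0,0.014,0,0,0,1],[0,0,0,0,0,0,1]]]';python3 -m inch '[[[0,0,0.003,0,0,0,1],[0,0,0,0,0,0,1]]]'
```

```text
t: 9.7
eef_pos: [0.6235, -0.0127, 0.0563]
ee_rot: [3.141, -0.002, 0.002]
force: [-10.9, 1.8, 31.1]
width: 0.0004
t: 10.1
eef_pos: [0.589, -0.016, 0.0622]
ee_rot: [-3.142, 0.002, 0.0]
force: [0.8, -0.3, 0.1]
width: 0.0001
t: 10.3
eef_pos: [0.5918, -0.0156, 0.0561]
ee_rot: [3.141, -0.0, 0.001]
force: [-4.1, 1.4, 12.8]
width: 0.0005
t: 10.5
eef_pos: [0.5918, -0.0156, 0.0558]
ee_rot: [3.141, -0.0, 0.001]
force: [-9.8, 2.0, 24.9]
width: 0.0007
```

The edge of B is now rigid at 56 mm, down from 61 mm: home, with no rocking. Retreat and check.

```bash
python3 -m inch '[[[0,0,-0.09,0,0,0,1],[0,0,-0.09,0,0,0,1],[0,0,-0.09,0,0,0,1],[-0.04,-0.08,0,0,0,0,1],[-0.04,-0.08,0,0,0,0,1],[-0.04,-0.08,0,0,0,0,1],[-0.04,-0.08,0,0,0,0,1],[-0.04,-0.08,0,0,0,0,1],[-0.04,-0.08,0,0,0,0,1],[-0.04,-0.08,0,0,0,0,1],[-0.04,-0.08,0,0,0,0,1],[0,0,0,0,0,0,1],[0,0,0,0,0,0,1]]]'
python3 - <<'E'
from h import *
a=grab_frame('side');b=grab_frame('top');cv2.imwrite('pics/top3.png',b)
cv2.imwrite('pics/side3.png',cv2.resize(a[150:300,150:350],(800,600),interpolation=cv2.INTER_CUBIC))
E
```

```text
t: 11.8
eef_pos: [0.4309, 0.3054, 0.1883]
ee_rot: [3.141, 0.001, 0.003]
force: [0.6, -0.6, 0.9]
width: 0.0003
```

View pics/side3.png

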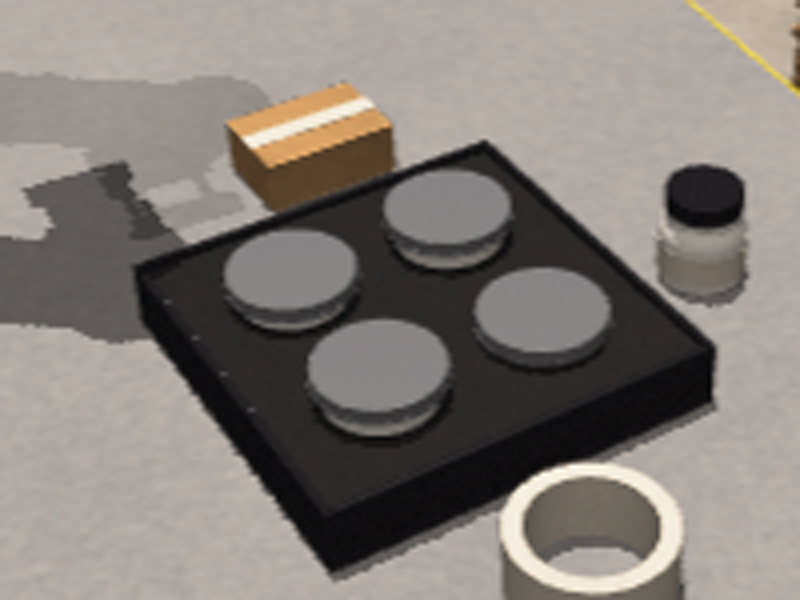

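View pics/top3.png

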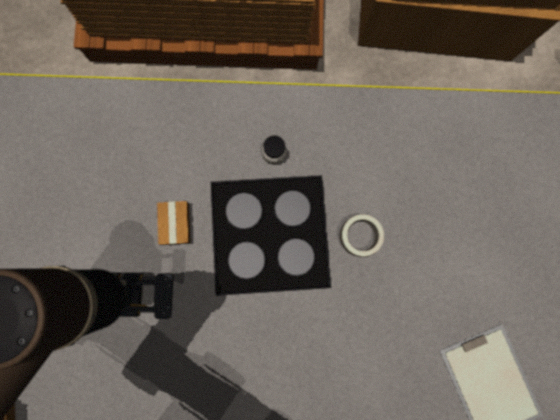

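Lid B, at (542,315) in the side crop, now sits level and lower than before. In the top view the carton (173,222), tape (363,235) and jar (274,148) are where they started, and the arm is clear.

```bash
python3 -c "
from station import *
job_done()"
```

```text
the job is handed in; nothing more can be done
```

The loose lid is home and no longer rocks. I handed the job in about 12 s into the 48 s limit; the hand-in reports no verdict.

- **Finding it:** I pressed each lid near its edge. Three lids resisted at roughly 2 to 3 N/mm, so I took them as sound and kept each press to 8.4 N or less. The fourth, at about (0.623, -0.013) in the robot frame, gave about 3 mm at 2 N and then hit a hard stop. That edge press went up to about 14 N against the stop, and the side view showed the lid dipped at that edge.
- **Pressing it home:** I pressed that lid in its middle. It slid about 4.8 mm at around 16 N and then bottomed; I pressed on to 31 N to make sure.
- **Last checks:** Pressing its edge again, up to 25 N, met rigid resistance at 56 mm, down from 61 mm at first contact. The final pictures show it level, and the tape, carton and jar at their starting pixels with the arm clear. No check failed or disagreed. I did not re-press the sound lids; I judged them only by the pictures.

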